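# Sweep the loose caps off the bench into the waste bin

## Task

Clear the bench: sweep the four loose screw caps across the bench top with your fingers and over its front edge, so that all four drop into the waste bin hanging there and none goes on the floor. Only push them along - do not pick them up, pinch them or press hard on them - and leave the sample jar, the reagent bottle, the flask and the block of vials standing where they are.

Things in the scene. Friction and masses are not known exactly. Their poses are not given: they have to be found in the camera images.
- bin: fixed open grey bin (sizes mm), 140 x by 360 y by 130 high, 4 thick walls and floor, hung at the bench's straight front edge, the side away from the robot. Origin: centre of underside; x away from the robot, y to its left. Rim 5 below bench top; the edge (along y) is 73 nearer the robot than the origin, nothing stands up between. Past the bin's ends is only the floor
- cap1_center (a point): loose round white plastic screw cap with ribbed side, lying open side down on the bench: 42 mm diameter, 22 mm high, about 12 g, all four alike; slides, does not roll. Point: its centre, 11 mm above its underside
- cap2_center (a point): loose round white plastic screw cap with ribbed side, lying open side down on the bench: 42 mm diameter, 22 mm high, about 12 g, all four alike; slides, does not roll. Point: its centre, 11 mm above its underside
- cap3_center (a point): loose round white plastic screw cap with ribbed side, lying open side down on the bench: 42 mm diameter, 22 mm high, about 12 g, all four alike; slides, does not roll. Point: its centre, 11 mm above its underside
- cap4_center (a point): loose round white plastic screw cap with ribbed side, lying open side down on the bench: 42 mm diameter, 22 mm high, about 12 g, all four alike; slides, does not roll. Point: its centre, 11 mm above its underside
- jar: squat round glass sample jar with a grey lid, among the caps: 50 mm diameter, 52 mm high, 70 g. Origin: centre of its underside. To be left standing
- reagent: amber glass reagent bottle with its cap on: 68 mm diameter, 150 mm high, left of the caps. Origin: centre of its underside. To be left standing
- flask: stoppered 100 ml volumetric flask: bulb 62 mm diameter, thin neck, 172 mm high, left of the caps and nearer the robot. Origin: centre of its underside. To be left standing
- vials: low white block full of small capped vials: 80 mm (x) by 130 mm (y), 41 mm high, right of the caps. Origin: centre of its underside. To be left where it is

How it is judged:
At the end, for the whole second after the job is handed in: All four caps lie at rest inside the bin, their centres within its walls and at least 30 mm below its rim; the jar, bottle, flask and vial block stand upright (within 0.2 rad) less than 20 mm from where they were (x of cap1_center in the frame of bin between -0.066 and 0.066 m and y of cap1_center in the frame of bin between -0.176 and 0.176 m and z of cap1_center in the frame of bin between 0 and 0.1 m and linear speed of each of cap1, cap2, cap3, cap4 below 0.05 m/s and x of cap2_center in the frame of bin between -0.066 and 0.066 m and y of cap2_center in the frame of bin between -0.176 and 0.176 m and z of cap2_center in the frame of bin between 0 and 0.1 m and x of cap3_center in the frame of bin between -0.066 and 0.066 m and y of cap3_center in the frame of bin between -0.176 and 0.176 m and z of cap3_center in the frame of bin between 0 and 0.1 m and x of cap4_center in the frame of bin between -0.066 and 0.066 m and y of cap4_center in the frame of bin between -0.176 and 0.176 m and z of cap4_center in the frame of bin between 0 and 0.1 m and distance of each of jar, reagent, flask, vials from where it was at the start of the episode below 0.02 m and angle between each of jar, reagent, flask, vials's own z axis and vertical below 0.2 rad); the robot touches nothing.
It fails at once if a cap is picked up off the bench (its centre higher than 40 mm above the bench top) (height (world z) of any of cap1_center, cap2_center, cap3_center, cap4_center above 0.04 m).
It fails at once if a cap is pinched or pressed hard (more than 15 N between fingers and cap) (contact force between the fingers and cap1 above 15 N or contact force between the fingers and cap2 above 15 N or contact force between the fingers and cap3 above 15 N or contact force between the fingers and cap4 above 15 N).
It fails at once if a cap falls to the floor (height (world z) of any of cap1_center, cap2_center, cap3_center, cap4_center below -0.2 m).
It fails at once if the jar, bottle, flask or vial block is shifted by 20 mm or more, or tipped (not (distance of each of jar, reagent, flask, vials from where it was at the start of the episode below 0.02 m and angle between each of jar, reagent, flask, vials's own z axis and vertical below 0.2 rad)).
It also fails if it takes over 58 s, if anything falls off the work surface, if the arm or the gripper's body presses on something with over 40 N, if the wrist force passes 120 N, or if a joint passes its speed limit or range.

## Robot

A 7-joint arm with a two-finger parallel gripper is mounted at the origin on the work surface. World frame = base frame: x ahead of the robot, y to its left, z up, the work surface at z = 0. Lengths are in m, angles in rad, forces in N, time in s.
With the tool pointing down it reaches from about 0.4 to 0.85 m from the base axis. Payload 6.9 kg.
Tool frame: the origin (TCP) lies at the very end of the fingers, on their centre line; the grasp point (between the pads) lies 19 mm behind it; z points along the fingers, y is the direction in which the jaws open and shut (so a half turn about z gives the same grasp; the last joint's range is limited). The gripper opens to 85 mm and grips with 20 to 120 N. Pads are 22 mm wide; open, the fingers measure 114 mm over their backs; the gripper's body (76 mm by 85 mm) begins 54 mm behind the grasp point. The pads swing forward as they close: fully open they stand 13 mm farther back than shut.
Start: joints at [-1.018, 0.507, -0.238, 1.5, 0.126, 1.149, -0.155], TCP at [0.27, 0.564, 0.231] pointing down, gripper open.
Joint ranges: [-3.08, 3.08], [-0.24, 2.05], [-1.43, 1.35], [0, 2.5], [-1.52, 4.66], [0.17, 1.96], [-2.89, 2.89]. Speed limits (rad/s): [2.39, 2.39, 3.14, 3.14, 3.14, 3.14, 3.14].

## Interface

Orientations are given as a unit quaternion [w, x, y, z].
In Python, from station import ctrl gives the robot as it stands.
- The arm moves only by the tool jog_arm, never from a script. Its argument "targets" is text: rows parted by semicolons, each of 5 numbers parted by spaces: the finger opening in m, from 0 to 0.0854, then the shift along the world's x, y, z in m, then the turn about the world's z in degrees. A call has exactly 10 rows; each row shifts and turns the commanded pose from where the row before left it; what a row does not reach is not made up. A row lasts 1/12 s, in which the tool goes at most 41.7 mm and 7.16 degrees, less where a joint would pass 70% of its speed; a pose out of reach is approached as far as the arm can. A call is refused whole if a number of a shift passes 0.0417 or a number of a turn 7.16, either way. A call with a gripper value outside its range is refused whole. The fingers move at their own pace and stop on an object; "grip_force" is the grip in N (left out, the last holds). Time passes only in rows, so rows that do not move let the fingers close, or fill a call up. It gives the time, the measured TCP pose, the force and the opening at its end, in the units of the state.
- ctrl.state(): the state, without advancing time (a new reading comes with each control period).
- ctrl.snapshot(name): name is "scene" or "top" or "wrist"; returns a dict with "image" (400x640x3 uint8, red, green, blue), "depth" (400x640 float32, m along the optical axis (not along the pixel's ray), 0 where there is no reading), "intrinsics" (3x3 intrinsics, pixels), "R" (3x3) and "t" (3): a world point X has camera coordinates R X + t; the wrist camera has in their place "mount" (4x4, takes a point from camera to tool coordinates, whose origin is the TCP and whose axes are the flange's). Camera axes: x right, y down, z forward; pixel columns grow to the right and rows downward; lengths in m; the calibration is good to about 2 mm. A picture is of the moment at which its call begins: read the wrist's pose just before it.
- ctrl.sign_off(): hands the job in, once; it reports no verdict.
Trained networks look in the newest picture that a camera, given by its name, has taken for a name from the list of things; names that differ only in an ending like _2 or _b are one class to them, and where a whole thing is asked for, a point or a joint stands for the part that bears it (a point fixed in the world has none). Each returns a list of dicts, best first, with "score" (0 to 1); they miss things now and then, are a little off and sometimes report something else, mostly with a low value. They report only what shows in the picture. A call takes as long as a camera call.
- ctrl.find_in(camera, thing): "box" ([left, top, right, bottom] in pixels, round what is visible of it).
- ctrl.outline_of(camera, thing): "region" (400x640 bool, what is visible of it) and "box" ([left, top, right, bottom] in pixels, round what is visible of it).
The state is a dict: "time_s": time; "qpos": joint angles; "qd": joint speeds; "effort": joint torques, N m; "tcp_pos": TCP position; "eef_rot": TCP orientation; "force": force on the tool from outside, world axes, zero at the start; "torque": the same for the moment, N m; "width": finger opening in m.
Only numpy, scipy, OpenCV 4.12 (cv2) and the standard library are available. Lean on these libraries where they do the work, as an engineer would, in place of code of your own. Each camera call takes 0.05 s, during which the arm holds its last target.

## Working session

There is one attempt and no reset: what is moved stays moved. The work goes in short steps, Python scripts to look and compute and a tool call to move; the robot and the scene stay as the last step left them, time stands still between calls to the robot, and variables do not carry over. Pictures are saved under pics/ and viewed, and the job is handed in when it is done.

Besides the shell and the picture viewer there is one more tool, called after "Request:" by a JSON object that holds its "api" and its "payload", one argument or row to a line. jog_arm: Moves the arm, as the interface text tells. Its arguments: {"type":"object","properties":{"targets":{"type":"string"},"grip_force":{"type":"number"}},"required":["targets"]}

```bash
mkdir -p pics; ls; python3 - <<'E'
from station import ctrl
import cv2, numpy as np
s=ctrl.state(); print(s['time_s'],s['tcp_pos'],s['eef_rot'],s['width'])
for n in ("scene","top"):
    d=ctrl.snapshot(n); cv2.imwrite(f"pics/{n}0.png",d["image"][:,:,::-1]); 
    np.savez(f"{n}0.npz",**d)
    for th in ("bin","cap1_center","jar","reagent","flask","vials"):
        R,t,K=d["R"],d["t"],d["intrinsics"]
        for o in ctrl.outline_of(n,th)[:5]:
            m=o["region"]&(d["depth"]>0); v,u=np.nonzero(m); z=d["depth"][m]
            P=(np.linalg.inv(K)@np.stack([u*z,v*z,z]))
            W=(R.T@(P-np.array(t).reshape(3,1))).T
            if len(W): print(n,th,round(o["score"],2),o["box"],"min",np.percentile(W,3,axis=0).round(3),"max",np.percentile(W,97,axis=0).round(3))
E
```

```text
pics
0.0 [0.26989033 0.56316866 0.23043281] [-1.79744687e-04  2.21528517e-01  9.75153492e-01 -8.66113544e-04] 0.0854480309742008
scene bin 0.76 [301.2, 187.6, 435.0, 302.8] min [ 0.634 -0.14  -0.13 ] max [ 0.774  0.218 -0.003]
scene cap1_center 0.52 [369.3, 163.8, 381.7, 174.7] min [0.515 0.216 0.004] max [0.551 0.254 0.026]
scene jar 0.85 [339.2, 161.0, 353.0, 178.1] min [0.43  0.116 0.001] max [0.518 0.197 0.054]
scene reagent 0.81 [400.6, 111.2, 427.4, 154.9] min [0.497 0.401 0.004] max [0.555 0.453 0.151]
scene reagent 0.61 [300.3, 186.5, 431.4, 299.8] min [ 0.634 -0.14  -0.13 ] max [ 0.774  0.218 -0.003]
scene reagent 0.6 [257.3, 205.2, 271.3, 219.8] min [ 0.482 -0.185  0.003] max [ 0.52  -0.148  0.026]
scene flask 0.83 [372.8, 88.1, 387.2, 136.0] min [0.317 0.43  0.008] max [0.36  0.47  0.168]
scene flask 0.47 [300.2, 184.3, 433.4, 302.0] min [ 0.634 -0.14  -0.131] max [ 0.774  0.219 -0.003]
scene vials 0.83 [157.8, 214.4, 213.9, 255.0] min [ 0.415 -0.447  0.007] max [ 0.487 -0.328  0.043]
top bin 0.7 [237.2, 113.2, 380.6, 165.4] min [ 0.634 -0.137 -0.137] max [ 0.771  0.215 -0.005]
top cap1_center 0.54 [216.7, 195.3, 237.9, 212.7] min [0.509 0.216 0.001] max [0.545 0.253 0.024]
top jar 0.85 [258.7, 203.4, 282.2, 228.6] min [ 0.471  0.116 -0.002] max [0.516 0.16  0.053]
top reagent 0.76 [123.3, 190.3, 165.0, 217.3] min [0.488 0.401 0.012] max [0.545 0.451 0.15 ]
top flask 0.77 [104.0, 270.1, 143.4, 296.9] min [0.307 0.43  0.015] max [0.359 0.472 0.17 ]
top vials 0.8 [448.7, 220.4, 504.5, 253.8] min [ 0.408 -0.442  0.011] max [ 0.484 -0.321  0.041]
```

View pics/scene0.png

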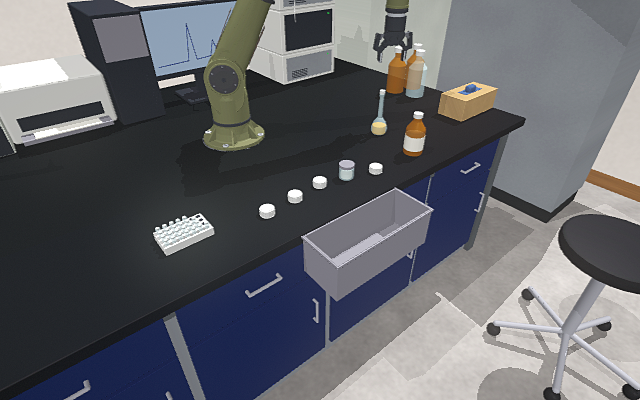

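View pics/top0.png

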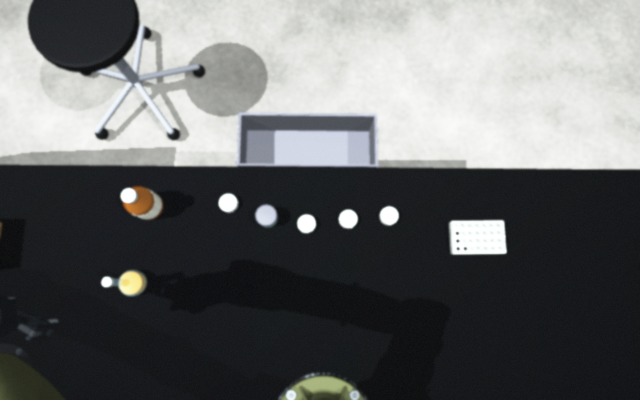

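```bash
python3 - <<'E'
import numpy as np,cv2
for n in("top","scene"):
    d=np.load(n+"0.npz");R,t,K=d["R"],d["t"],d["intrinsics"];z=d["depth"];im=d["image"].astype(int)
    v,u=np.mgrid[:400,:640]
    P=np.einsum('ij,jab->iab',np.linalg.inv(K),np.stack([u*z,v*z,z]))-t.reshape(3,1,1)
    W=np.einsum('ji,jab->iab',R,P)
    m=((z>0)&(W[2]>.012)&(W[2]<.06)&(W[0]>.2)&(W[0]<.8)&(abs(W[1])<.6)).astype(np.uint8)
    k,l,s,c=cv2.connectedComponentsWithStats(m)
    for i in range(1,k):
        if s[i,4]>30:
            w=W[:,l==i]; print(n,s[i],np.percentile(w,2,axis=1).round(3),np.percentile(w,98,axis=1).round(3), ((np.percentile(w,2,axis=1)+np.percentile(w,98,axis=1))/2).round(3))
E
```

```text
top [140 192  23  28 181] [0.487 0.4   0.013] [0.545 0.437 0.059] [0.516 0.418 0.036]
top [220 194  18  18 232] [0.51  0.216 0.014] [0.548 0.255 0.025] [0.529 0.236 0.019]
top [256 205  21  22 358] [0.471 0.116 0.019] [0.516 0.16  0.053] [0.493 0.138 0.036]
top [381 207  17  18 226] [ 0.48  -0.184  0.015] [ 0.518 -0.147  0.025] [ 0.499 -0.165  0.02 ]
top [340 211  17  17 225] [ 0.472 -0.082  0.015] [ 0.509 -0.044  0.025] [ 0.49  -0.063  0.02 ]
top [298 215  18  18 230] [0.459 0.022 0.015] [0.496 0.059 0.025] [0.478 0.04  0.02 ]
top [ 451  221   55   33 1725] [ 0.407 -0.446  0.017] [ 0.485 -0.322  0.041] [ 0.446 -0.384  0.029]
top [119 270  28  26 447] [0.305 0.428 0.015] [0.359 0.473 0.059] [0.332 0.45  0.037]
scene [371 119  16  15 185] [0.316 0.428 0.013] [0.362 0.474 0.058] [0.339 0.451 0.036]
scene [403 137  22  18 248] [0.499 0.4   0.013] [0.556 0.446 0.059] [0.528 0.423 0.036]
scene [339 160  16  18 250] [0.477 0.115 0.014] [0.518 0.16  0.054] [0.498 0.137 0.034]
scene [369 163  13  10 102] [0.512 0.216 0.013] [0.55  0.257 0.026] [0.531 0.237 0.019]
scene [313 176  13  11 113] [0.46  0.022 0.014] [0.5   0.06  0.026] [0.48  0.041 0.02 ]
scene [287 190  15  11 134] [ 0.473 -0.083  0.013] [ 0.512 -0.045  0.027] [ 0.492 -0.064  0.02 ]
scene [259 204  16  12 157] [ 0.482 -0.185  0.013] [ 0.52  -0.147  0.026] [ 0.501 -0.166  0.02 ]
scene [ 153  213   61   40 1318] [ 0.41  -0.449  0.014] [ 0.487 -0.324  0.044] [ 0.449 -0.386  0.029]
```

The scene shows the bin spanning x 0.634–0.774 and y −0.14–0.218, with the bench edge at x≈0.631.

- **Caps** (top-view pixels):
  - (228,203): x 0.530, y 0.236
  - (307,224): x 0.479, y 0.040
  - (348,219): x 0.491, y −0.064
  - (389,215): x 0.500, y −0.165
- **Jar:** (266,215), at x 0.496, y 0.138.

The two outer caps need slanted pushes to land inside the bin. I'll use half-open fingers as a cradle that can't pinch a cap.

Request:
{"api": "jog_arm", "payload": {
  "targets": "0.028 0.0212 -0.03 0 -0.4;0.028 0.0212 -0.03 0 -0.4;0.028 0.0212 -0.03 0 -0.4;0.028 0.0212 -0.03 0 -0.4;0.028 0.0212 -0.03 0 -0.4;0.028 0.0212 -0.03 0 -0.4;0.028 0.0212 -0.03 0 -0.4;0.028 0.0212 -0.03 0 -0.4;0.028 0.0212 -0.03 0 -0.4;0.028 0.0212 -0.03 0 -0.4",
  "grip_force": 20
}}

```text
time_s: 1.53
tcp_pos: [0.4829, 0.262, 0.2316]
eef_rot: [0.0, 0.256, 0.967, 0.0]
force: [1.3, 0.3, 0.6]
width: 0.0279
```

Request:
{"api": "jog_arm", "payload": {
  "targets": "0.028 0 0 -0.03 0;0.028 0 0 -0.035 0;0.028 0 0 -0.035 0;0.028 0 0 -0.035 0;0.028 0 0 -0.03 0;0.028 0 0 -0.025 0;0.028 0 0 -0.015 0;0.028 0 0 -0.01 0;0.028 0 0 -0.006 0;0.028 0 0 0 0"
}}

```text
time_s: 2.37
tcp_pos: [0.4818, 0.2635, 0.0096]
eef_rot: [-0.0, 0.255, 0.967, -0.0]
force: [0.3, 0.0, 0.8]
width: 0.028
```

```bash
cat > h.py <<'E'
from station import ctrl
import cv2, numpy as np
def look(tag,crop=True):
    d=ctrl.snapshot("scene"); im=d["image"][:,:,::-1]
    cv2.imwrite(f"pics/{tag}.png",cv2.resize(im[90:320,220:470],None,fx=2.4,fy=2.4,interpolation=cv2.INTER_CUBIC))
    for n in ("scene","top"):
        if n=="top": d=ctrl.snapshot("top")
        R,t,K=d["R"],d["t"],d["intrinsics"];z=d["depth"];im=d["image"].astype(int)
        v,u=np.mgrid[:400,:640]
        P=np.einsum('ij,jab->iab',np.linalg.inv(K),np.stack([u*z,v*z,z]))-t.reshape(3,1,1)
        W=np.einsum('ji,jab->iab',R,P)
        m=((z>0)&(W[2]>.012)&(W[2]<.06)&(W[0]>.25)&(W[0]<.8)&(abs(W[1])<.6)).astype(np.uint8)
        k,l,s,c=cv2.connectedComponentsWithStats(m)
        for i in range(1,k):
            if s[i,4]>25:
                w=W[:,l==i]; a,b=np.percentile(w,2,axis=1),np.percentile(w,98,axis=1)
                print(n,((a+b)/2).round(3)[:2],"size",(b-a).round(3)[:2],"top",b[2].round(3))
    s=ctrl.state(); print(s["time_s"],s["tcp_pos"].round(4),s["width"],s["force"])
E
python3 -c "
import h; h.look('a1')"
```

```text
scene [0.528 0.423] size [0.057 0.046] top 0.059
scene [0.494 0.28 ] size [0.028 0.022] top 0.059
scene [0.474 0.237] size [0.021 0.021] top 0.06
scene [0.497 0.137] size [0.045 0.045] top 0.054
scene [0.532 0.236] size [0.038 0.039] top 0.027
scene [0.479 0.04 ] size [0.039 0.039] top 0.026
scene [ 0.493 -0.063] size [0.038 0.039] top 0.026
scene [ 0.5   -0.166] size [0.04  0.039] top 0.026
scene [ 0.449 -0.386] size [0.076 0.125] top 0.044
top [0.529 0.236] size [0.038 0.038] top 0.025
top [0.493 0.138] size [0.045 0.044] top 0.054
top [ 0.499 -0.166] size [0.038 0.038] top 0.025
top [ 0.49  -0.063] size [0.038 0.038] top 0.024
top [0.49  0.429] size [0.006 0.029] top 0.06
top [0.478 0.04 ] size [0.038 0.037] top 0.026
top [ 0.446 -0.384] size [0.079 0.125] top 0.042
2.4667 [0.4826 0.264  0.011 ] 0.02815805214179649 [-0.60417205 -0.11732473 -0.06869779]
```

View pics/a1.png

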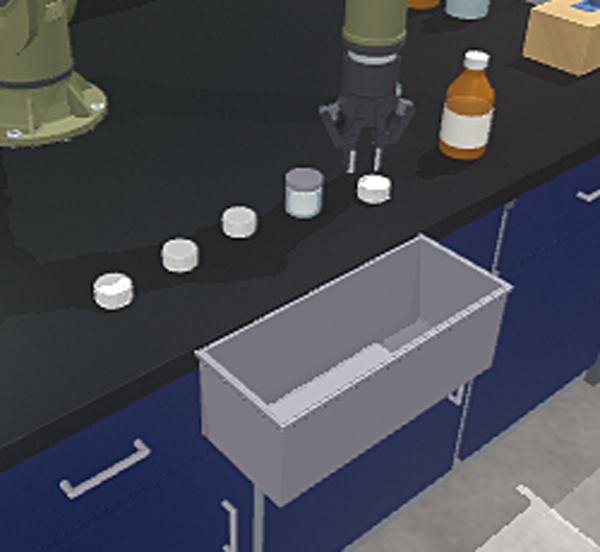

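The fingertips are right behind cap 1 (fingers at 365,160; cap at 374,188), so I'll push along the slant.

Request:
{"api": "jog_arm", "payload": {
  "targets": "0.028 0.0087 -0.0049 -0.002 0;0.028 0.0087 -0.0049 0 0;0.028 0.0087 -0.0049 0 0;0.028 0.01 -0.0057 0 0;0.028 0.012 -0.0068 0 0;0.028 0.012 -0.0068 0 0;0.028 0.012 -0.0068 0 0;0.028 0.012 -0.0068 0 0;0.028 0.012 -0.0068 0 0;0.028 0.01 -0.0057 0 0"
}}

```text
time_s: 3.3
tcp_pos: [0.5898, 0.2021, 0.0082]
eef_rot: [0.0, 0.256, 0.967, -0.0]
force: [-0.0, -1.0, 0.1]
width: 0.0286
```

```bash
python3 -c "
import h; h.look('a2')"
```

```text
scene [0.527 0.423] size [0.058 0.045] top 0.059
scene [0.497 0.137] size [0.044 0.044] top 0.055
scene [0.605 0.196] size [0.055 0.057] top 0.058
scene [0.479 0.04 ] size [0.04  0.038] top 0.027
scene [ 0.494 -0.063] size [0.037 0.039] top 0.026
scene [ 0.501 -0.165] size [0.038 0.04 ] top 0.026
scene [ 0.449 -0.386] size [0.076 0.125] top 0.044
top [0.516 0.418] size [0.057 0.038] top 0.059
top [ 0.499 -0.166] size [0.038 0.038] top 0.025
top [ 0.49  -0.063] size [0.038 0.038] top 0.025
top [0.478 0.04 ] size [0.038 0.037] top 0.025
top [ 0.446 -0.384] size [0.079 0.124] top 0.042
top [0.332 0.45 ] size [0.054 0.046] top 0.059
3.4 [0.5905 0.2013 0.0081] 0.028222194262631894 [ 0.81543034 -0.24598879 -0.54861435]
```

View pics/a2.png

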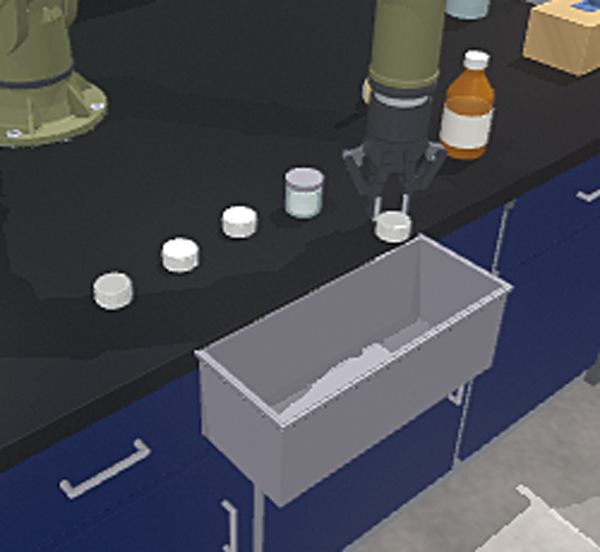

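The cap is cradled at (393,228), still ahead of the fingers and just short of the edge. Continue over it.

Request:
{"api": "jog_arm", "payload": {
  "targets": "0.028 0.0112 -0.0064 0 0;0.028 0.0112 -0.0064 0 0;0.028 0.0112 -0.0064 0 0;0.028 0.0112 -0.0064 0 0;0.028 0.0112 -0.0064 0 0;0.028 0 0 0 0;0.028 0 0 0 0;0.028 0 0 0 0;0.028 -0.01 0 0.02 0;0.028 -0.015 0 0.035 0"
}}

```text
time_s: 4.23
tcp_pos: [0.6163, 0.1715, 0.0599]
eef_rot: [-0.003, 0.255, 0.967, -0.002]
force: [0.3, -0.1, 0.7]
width: 0.0279
```

```bash
python3 -c "
import h; h.look('a3')"
```

```text
scene [0.323 0.434] size [0.02  0.014] top 0.055
scene [0.533 0.424] size [0.044 0.046] top 0.059
scene [0.497 0.136] size [0.045 0.042] top 0.055
scene [0.479 0.041] size [0.039 0.039] top 0.026
scene [ 0.493 -0.063] size [0.037 0.041] top 0.026
scene [ 0.501 -0.166] size [0.041 0.038] top 0.026
scene [ 0.449 -0.386] size [0.075 0.124] top 0.044
top [0.516 0.418] size [0.058 0.037] top 0.059
top [ 0.499 -0.166] size [0.038 0.038] top 0.025
top [ 0.49  -0.064] size [0.039 0.037] top 0.025
top [ 0.446 -0.384] size [0.079 0.124] top 0.042
top [0.332 0.451] size [0.055 0.046] top 0.059
4.3333 [0.6189 0.174  0.068 ] 0.02790616217327454 [1.36853057 0.60197732 0.81859634]
```

View pics/a3.png

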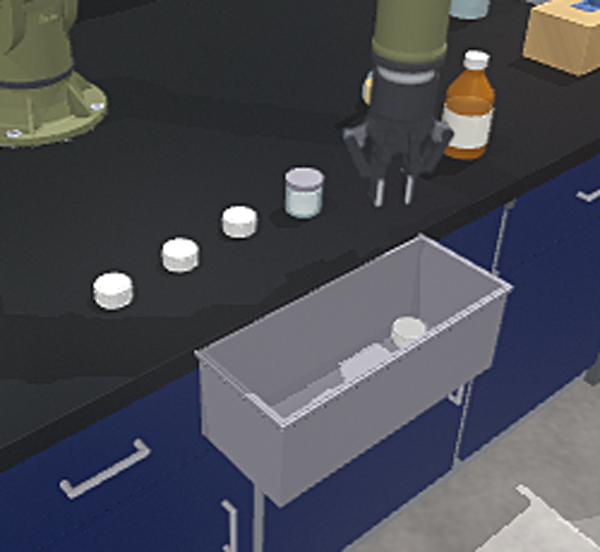

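Cap 1 is in the bin at (408,332). On to cap 2, with a pure +x push.

Request:
{"api": "jog_arm", "payload": {
  "targets": "0.028 0 0 0.04 0;0.028 -0.025 -0.017 0.01 3.7;0.028 -0.025 -0.017 0 3.7;0.028 -0.025 -0.017 0 3.7;0.028 -0.025 -0.017 0 3.7;0.028 -0.025 -0.017 0 3.7;0.028 -0.025 -0.017 0 3.7;0.028 -0.025 -0.016 0 3.7;0.028 -0.02 -0.016 0 3.7;0.028 0 0 -0.02 0"
}}

```text
time_s: 5.17
tcp_pos: [0.4204, 0.0348, 0.095]
eef_rot: [0.0, -0.001, 1.0, -0.001]
force: [-0.1, -0.4, -1.2]
width: 0.0278
```

```bash
python3 -c "
from station import ctrl
print(ctrl.state())"
```

```text
{'time_s': 5.1667, 'qpos': array([ 0.10209801,  0.40095519, -0.33365767,  2.1926589 ,  0.23938192,
        0.58151856,  1.1652046 ]), 'qd': array([-0.25779202,  0.4896826 ,  0.22770157,  0.22520334,  0.33755722,
       -0.75922499, -0.46182754]), 'effort': array([  2.15120718, -49.62284088,  -3.51944067, -15.20497799,
        -0.88013867,   1.62967477,   2.3592639 ]), 'tcp_pos': array([0.42043606, 0.0347793 , 0.09504879]), 'eef_rot': array([ 7.59918486e-05, -1.22615640e-03,  9.99998491e-01, -1.22837894e-03]), 'force': array([-0.14789207, -0.44101082, -1.24184881]), 'torque': array([-0.07011324, -0.05704571,  0.03110968]), 'width': 0.027754869339707496}
```

Request:
{"api": "jog_arm", "payload": {
  "targets": "0.028 0 0.0035 -0.025 0;0.028 0 0 -0.025 0;0.028 0 0 -0.018 0;0.028 0 0 -0.01 0;0.028 0 0 -0.006 0;0.028 0.005 0 0 0;0.028 0.01 0 0 0;0.028 0.01 0 0 0;0.028 0.01 0 0 0;0.028 0.01 0 0 0"
}}

```text
time_s: 6.0
tcp_pos: [0.4704, 0.0414, 0.0103]
eef_rot: [0.001, -0.0, 1.0, 0.0]
force: [-0.2, 0.4, 0.1]
width: 0.0283
```

```bash
python3 -c "
import h; h.look('b1')"
```

```text
scene [0.339 0.452] size [0.045 0.046] top 0.058
scene [0.528 0.423] size [0.057 0.045] top 0.059
scene [0.497 0.137] size [0.043 0.044] top 0.055
scene [0.488 0.041] size [0.056 0.054] top 0.059
scene [ 0.494 -0.063] size [0.04  0.039] top 0.025
scene [ 0.5   -0.166] size [0.041 0.039] top 0.026
scene [ 0.449 -0.386] size [0.076 0.125] top 0.044
top [0.516 0.418] size [0.057 0.037] top 0.058
top [0.493 0.138] size [0.046 0.044] top 0.054
top [ 0.502 -0.165] size [0.031 0.039] top 0.026
top [ 0.446 -0.384] size [0.079 0.124] top 0.041
top [0.332 0.451] size [0.054 0.046] top 0.059
6.1 [0.4716 0.0415 0.0103] 0.028008719449798745 [-0.17906276  0.07810367  1.18106602]
```

View pics/b1.png

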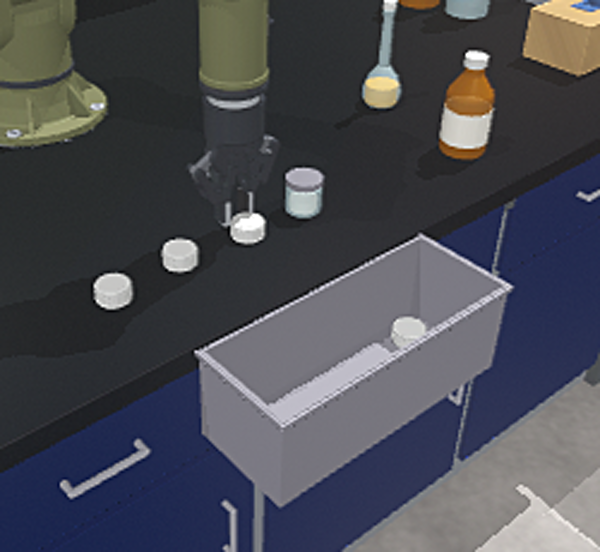

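Cap 2 is cradled at (248,229). Push straight on and over.

Request:
{"api": "jog_arm", "payload": {
  "targets": "0.028 0.012 0 -0.001 0;0.028 0.012 0 0 0;0.028 0.013 0 0 0;0.028 0.013 0 0 0;0.028 0.013 0 0 0;0.028 0.013 0 0 0;0.028 0.013 0 0 0;0.028 0.013 0 0 0;0.028 0.013 0 0 0;0.028 0.012 0 0 0"
}}

```text
time_s: 6.93
tcp_pos: [0.5963, 0.0412, 0.0089]
eef_rot: [0.0, -0.0, 1.0, 0.0]
force: [-0.6, 1.0, -0.5]
width: 0.0277
```

Request:
{"api": "jog_arm", "payload": {
  "targets": "0.028 0.012 0 0 0;0.028 0.012 0 0 0;0.028 0.012 0 0 0;0.028 0.006 0 0 0;0.028 0 0 0 0;0.028 0 0 0 0;0.028 0 0 0 0;0.028 -0.01 0 0.02 0;0.028 -0.015 0 0.035 0;0.028 0 0 0.03 0"
}}

```text
time_s: 7.77
tcp_pos: [0.6092, 0.0411, 0.0936]
eef_rot: [-0.003, -0.001, 1.0, -0.0]
force: [0.5, -0.1, -1.1]
width: 0.028
```

```bash
python3 -c "
import h; h.look('b2')"
```

```text
scene [0.34  0.452] size [0.044 0.046] top 0.059
scene [0.528 0.423] size [0.055 0.045] top 0.059
scene [0.507 0.141] size [0.024 0.029] top 0.054
scene [ 0.493 -0.063] size [0.039 0.039] top 0.026
scene [ 0.5   -0.166] size [0.039 0.038] top 0.026
scene [ 0.449 -0.386] size [0.076 0.125] top 0.044
top [0.516 0.419] size [0.058 0.039] top 0.059
top [0.493 0.138] size [0.045 0.044] top 0.054
top [ 0.507 -0.18 ] size [0.019 0.01 ] top 0.026
top [ 0.446 -0.384] size [0.079 0.125] top 0.041
top [0.332 0.451] size [0.054 0.046] top 0.059
7.8667 [0.6149 0.0417 0.0984] 0.02791730872941234 [0.23128378 0.16357419 1.24479191]
```

View pics/b2.png

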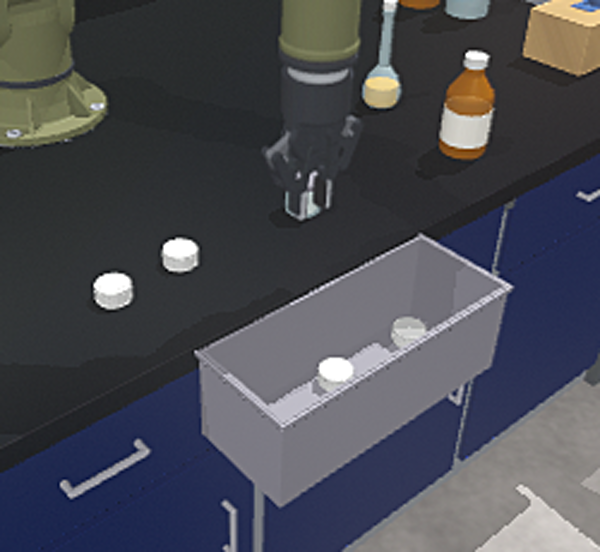

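Cap 2 is in the bin at (335,373). Next is cap 3, also a straight push.

Request:
{"api": "jog_arm", "payload": {
  "targets": "0.028 -0.0255 -0.0151 0 0;0.028 -0.0255 -0.0151 0 0;0.028 -0.0255 -0.0151 0 0;0.028 -0.0255 -0.0151 0 0;0.028 -0.0255 -0.0151 0 0;0.028 -0.0255 -0.0151 0 0;0.028 -0.0255 -0.0151 0 0;0.028 0 0 -0.02 0;0.028 0 0 -0.02 0;0.028 0 0 -0.02 0"
}}

```text
time_s: 8.7
tcp_pos: [0.434, -0.0652, 0.0331]
eef_rot: [0.001, 0.001, 1.0, -0.0]
force: [0.5, 0.5, -0.7]
width: 0.0279
```

```bash
python3 -c "
import h; h.look('c1')"
```

```text
scene [0.339 0.453] size [0.045 0.047] top 0.059
scene [0.528 0.422] size [0.057 0.043] top 0.059
scene [0.496 0.137] size [0.044 0.042] top 0.054
scene [ 0.434 -0.045] size [0.021 0.013] top 0.059
scene [ 0.436 -0.086] size [0.02  0.014] top 0.059
scene [ 0.493 -0.064] size [0.038 0.039] top 0.026
scene [ 0.5   -0.166] size [0.04  0.039] top 0.026
scene [ 0.448 -0.386] size [0.077 0.125] top 0.044
top [0.516 0.419] size [0.058 0.039] top 0.059
top [0.493 0.138] size [0.045 0.044] top 0.053
top [ 0.446 -0.384] size [0.079 0.124] top 0.042
top [0.332 0.45 ] size [0.055 0.045] top 0.059
8.8 [ 0.4325 -0.0645  0.0314] 0.02788055057067756 [-0.4039417   0.34673443  0.11012896]
```

Request:
{"api": "jog_arm", "payload": {
  "targets": "0.028 0 0 -0.012 0;0.028 0 0 -0.007 0;0.028 0 0 -0.0035 0;0.028 0.005 0 0 0;0.028 0.01 0 0 0;0.028 0.01 0 0 0;0.028 0.01 0 0 0;0.028 0.01 0 0 0;0.028 0.012 0 0 0;0.028 0.012 0 0 0"
}}

```text
time_s: 9.63
tcp_pos: [0.5047, -0.0647, 0.0117]
eef_rot: [0.0, 0.0, 1.0, -0.0]
force: [0.1, 0.4, -0.0]
width: 0.0282
```

Request:
{"api": "jog_arm", "payload": {
  "targets": "0.028 0.012 0 0 0;0.028 0.013 0 0 0;0.028 0.013 0 0 0;0.028 0.013 0 0 0;0.028 0.013 0 0 0;0.028 0.013 0 0 0;0.028 0.013 0 0 0;0.028 0.013 0 0 0;0.028 0.012 0 0 0;0.028 0 0 0 0"
}}

```text
time_s: 10.47
tcp_pos: [0.6215, -0.0644, 0.0118]
eef_rot: [0.002, 0.0, 1.0, 0.0]
force: [0.6, 0.3, -0.5]
width: 0.0283
```

```bash
python3 -c "
import h; h.look('c2')"
```

```text
scene [0.339 0.45 ] size [0.047 0.047] top 0.059
scene [0.527 0.423] size [0.057 0.046] top 0.058
scene [0.496 0.137] size [0.045 0.043] top 0.054
scene [ 0.622 -0.043] size [0.021 0.015] top 0.059
scene [ 0.5   -0.165] size [0.039 0.038] top 0.026
scene [ 0.624 -0.085] size [0.018 0.015] top 0.059
scene [ 0.449 -0.386] size [0.076 0.124] top 0.043
top [0.516 0.419] size [0.058 0.038] top 0.059
top [0.493 0.138] size [0.045 0.044] top 0.053
top [ 0.446 -0.427] size [0.079 0.045] top 0.041
top [0.332 0.451] size [0.054 0.046] top 0.059
10.5667 [ 0.6186 -0.0646  0.0112] 0.028243957808734607 [-0.33915415 -0.94808654  0.19704641]
```

View pics/c2.png

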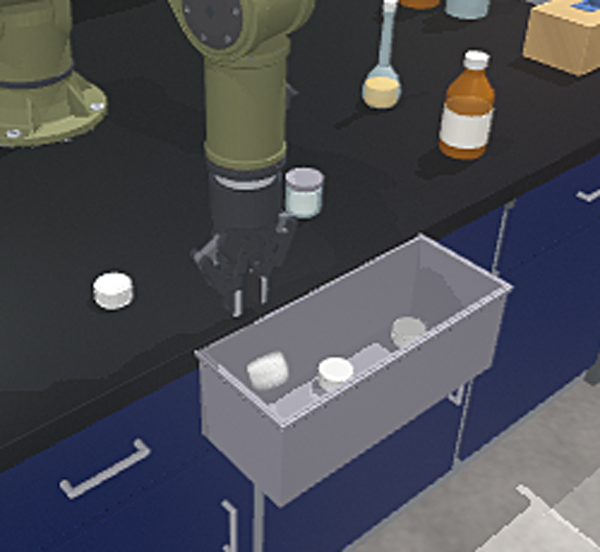

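Cap 3 is dropping into the bin at (267,371). Cap 4 gets a push slanted 30° to the left.

Request:
{"api": "jog_arm", "payload": {
  "targets": "0.028 0 0 0.04 0;0.028 0 0 0.04 0;0.028 -0.0277 -0.0215 0 5;0.028 -0.0277 -0.0215 0 5;0.028 -0.0277 -0.0215 0 5;0.028 -0.0277 -0.0215 0 5;0.028 -0.0277 -0.0215 0 5;0.028 -0.0277 -0.0215 0 5;0.028 0 0 -0.02 0;0.028 0 0 -0.02 0"
}}

```text
time_s: 11.4
tcp_pos: [0.4497, -0.1968, 0.0515]
eef_rot: [-0.0, -0.256, 0.967, -0.001]
force: [1.5, 0.1, -0.6]
width: 0.028
```

```bash
python3 -c "
import h; h.look('d1')
print(h.ctrl.state()['eef_rot'])"
```

```text
scene [0.339 0.452] size [0.045 0.047] top 0.059
scene [0.528 0.423] size [0.057 0.045] top 0.059
scene [0.497 0.136] size [0.044 0.042] top 0.054
scene [ 0.5   -0.166] size [0.039 0.038] top 0.026
scene [ 0.449 -0.386] size [0.076 0.125] top 0.044
top [0.516 0.418] size [0.058 0.037] top 0.058
top [0.493 0.138] size [0.045 0.044] top 0.054
top [ 0.499 -0.166] size [0.038 0.038] top 0.025
top [ 0.468 -0.434] size [0.036 0.032] top 0.041
top [0.332 0.451] size [0.055 0.045] top 0.059
11.5 [ 0.4495 -0.1938  0.0493] 0.028091553531267768 [-0.17452063  0.12976093  0.67477702]
[-0.00195447 -0.25807874  0.96612127  0.00111228]
```

View pics/d1.png

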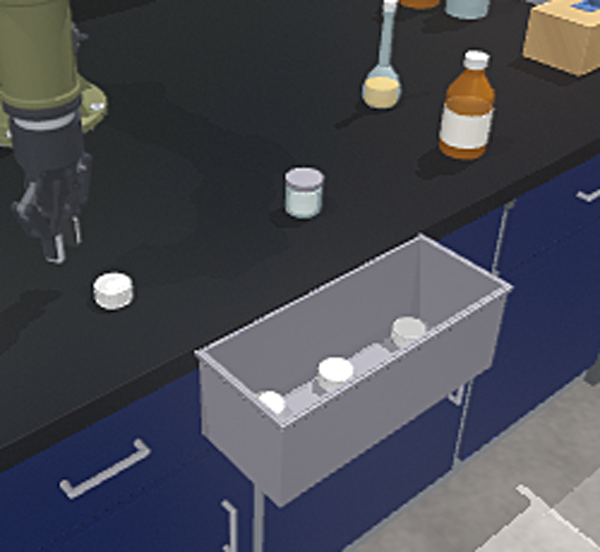

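Three caps are in the bin at (408,332), (335,373) and (271,403). The fingers are lined up behind cap 4, so I'll descend and push.

Request:
{"api": "jog_arm", "payload": {
  "targets": "0.028 0 0 -0.018 0;0.028 0 0 -0.012 0;0.028 0 0 -0.007 0;0.028 0 0 -0.003 0;0.028 0.0043 0.0025 0 0;0.028 0.0087 0.005 0 0;0.028 0.0087 0.005 0 0;0.028 0.0087 0.005 0 0;0.028 0.0087 0.005 0 0;0.028 0.0087 0.005 0 0"
}}

```text
time_s: 12.33
tcp_pos: [0.5016, -0.1653, 0.0111]
eef_rot: [0.0, -0.259, 0.966, -0.0]
force: [0.4, 0.4, -0.5]
width: 0.0281
```

```bash
python3 -c "
import h; h.look('d2')"
```

```text
scene [0.338 0.451] size [0.047 0.047] top 0.059
scene [0.528 0.423] size [0.057 0.046] top 0.058
scene [0.496 0.137] size [0.045 0.045] top 0.054
scene [ 0.517 -0.164] size [0.053 0.054] top 0.059
scene [ 0.449 -0.386] size [0.076 0.124] top 0.044
top [0.516 0.419] size [0.058 0.039] top 0.058
top [ 0.529 -0.14 ] size [0.034 0.018] top 0.026
top [0.493 0.138] size [0.045 0.044] top 0.054
top [0.332 0.451] size [0.054 0.045] top 0.059
12.4333 [ 0.5027 -0.1645  0.0111] 0.028111104688160696 [-0.10026527 -1.40457676 -0.57441024]
```

View pics/d2.png

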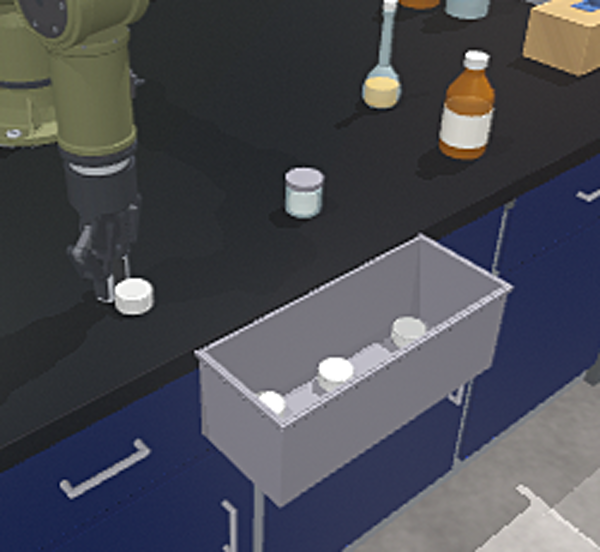

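Cap 4 is cradled at (134,297). Continue along the slant and check before the edge.

Request:
{"api": "jog_arm", "payload": {
  "targets": "0.028 0.0087 0.005 -0.001 0;0.028 0.0087 0.005 0 0;0.028 0.0087 0.005 0 0;0.028 0.0087 0.005 0 0;0.028 0.0087 0.005 0 0;0.028 0.0087 0.005 0 0;0.028 0.0087 0.005 0 0;0.028 0.0087 0.005 0 0;0.028 0.0087 0.005 0 0;0.028 0 0 0 0"
}}

```text
time_s: 13.27
tcp_pos: [0.5809, -0.1192, 0.01]
eef_rot: [0.001, -0.26, 0.966, 0.0]
force: [0.5, 0.7, 0.5]
width: 0.028
```

```bash
python3 -c "
import h; h.look('d3')"
```

```text
scene [0.339 0.452] size [0.044 0.044] top 0.059
scene [0.528 0.423] size [0.057 0.045] top 0.058
scene [0.497 0.137] size [0.043 0.043] top 0.055
scene [ 0.598 -0.117] size [0.053 0.055] top 0.058
scene [ 0.449 -0.386] size [0.076 0.124] top 0.043
top [ 0.605 -0.091] size [0.028 0.01 ] top 0.025
top [0.516 0.418] size [0.058 0.037] top 0.059
top [0.493 0.138] size [0.045 0.044] top 0.053
top [0.332 0.451] size [0.054 0.046] top 0.059
13.3667 [ 0.5786 -0.1209  0.0096] 0.027911293884999123 [-0.52090526 -0.19483376  0.55158658]
```

View pics/d3.png

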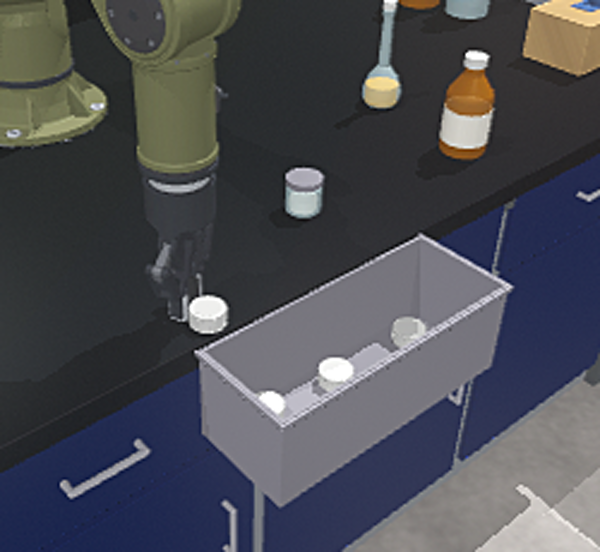

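Cap 4 is at (208,314), still in the cradle. Final stretch, then lift clear.

Request:
{"api": "jog_arm", "payload": {
  "targets": "0.028 0.0087 0.005 0 0;0.028 0.0095 0.0055 0 0;0.028 0.0095 0.0055 0 0;0.028 0.0095 0.0055 0 0;0.028 0.0095 0.0055 0 0;0.028 0.0095 0.0055 0 0;0.028 0 0 0 0;0.028 0 0 0 0;0.028 -0.01 0 0.02 0;0.028 -0.015 0 0.035 0"
}}

```text
time_s: 14.2
tcp_pos: [0.6074, -0.0889, 0.0616]
eef_rot: [-0.003, -0.259, 0.966, 0.001]
force: [0.8, -0.5, 0.3]
width: 0.0283
```

Request:
{"api": "jog_arm", "payload": {
  "targets": "0.028 -0.02 0 0.03 0;0.028 -0.02 0 0.03 0;0.028 -0.02 0 0.03 0;0.028 -0.02 0 0.03 0;0.028 0 0 0 0;0.028 0 0 0 0;0.028 0 0 0 0;0.028 0 0 0 0;0.028 0 0 0 0;0.028 0 0 0 0"
}}

```text
time_s: 15.03
tcp_pos: [0.5296, -0.0885, 0.1835]
eef_rot: [-0.001, -0.259, 0.966, 0.001]
force: [-0.5, -0.5, -1.0]
width: 0.0282
```

```bash
python3 -c "
import h; h.look('d4')
import numpy as np
d=h.ctrl.snapshot('top');h.cv2.imwrite('pics/d4t.png',h.cv2.resize(d['image'][90:260,80:520,::-1],None,fx=1.8,fy=1.8))
z=d['depth'];v,u=np.mgrid[:400,:640]
P=np.einsum('ij,jab->iab',np.linalg.inv(d['intrinsics']),np.stack([u*z,v*z,z]))-d['t'].reshape(3,1,1)
W=np.einsum('ji,jab->iab',d['R'],P)
m=((W[2]>-.125)&(W[2]<-.02)&(W[0]>.643)&(W[0]<.765)&(W[1]>-.13)&(W[1]<.208)&(z>0)).astype(np.uint8)
k,l,s,c=h.cv2.connectedComponentsWithStats(m)
for i in range(1,k):
  if s[i,4]>20: w=W[:,l==i]; print(s[i],w.mean(1).round(3),w.max(1).round(3),w.min(1).round(3))
"
```

```text
scene [0.338 0.452] size [0.046 0.045] top 0.059
scene [0.528 0.423] size [0.057 0.048] top 0.059
scene [0.497 0.137] size [0.045 0.044] top 0.054
scene [ 0.449 -0.386] size [0.076 0.125] top 0.044
top [0.516 0.419] size [0.058 0.039] top 0.059
top [0.493 0.138] size [0.045 0.044] top 0.053
top [ 0.447 -0.408] size [0.077 0.08 ] top 0.042
top [0.332 0.451] size [0.055 0.045] top 0.059
15.1333 [ 0.5297 -0.0885  0.1839] 0.028179306599700173 [-0.91151474 -0.36329967 -0.56158807]
[254 154  17  10 134] [ 0.677  0.17  -0.111] [ 0.692  0.191 -0.103] [ 0.665  0.147 -0.124]
[301 155  15   9 114] [ 0.676  0.039 -0.11 ] [ 0.691  0.059 -0.103] [ 0.664  0.019 -0.117]
[338 159  15   6  72] [ 0.67  -0.064 -0.111] [ 0.679 -0.045 -0.105] [ 0.663 -0.085 -0.115]
```

View pics/d4.png

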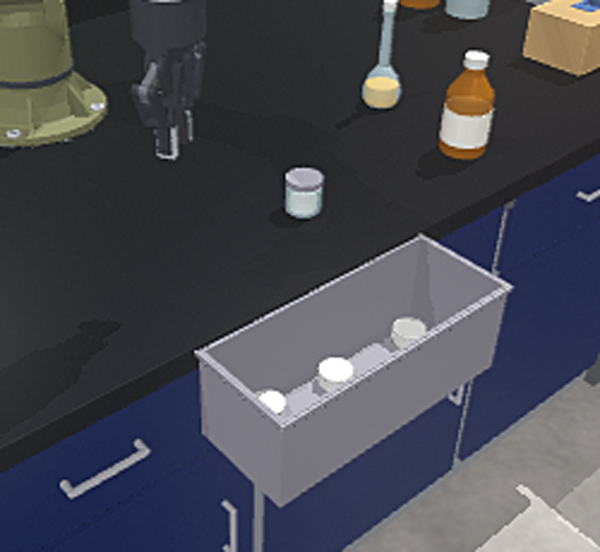

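View pics/d4t.png

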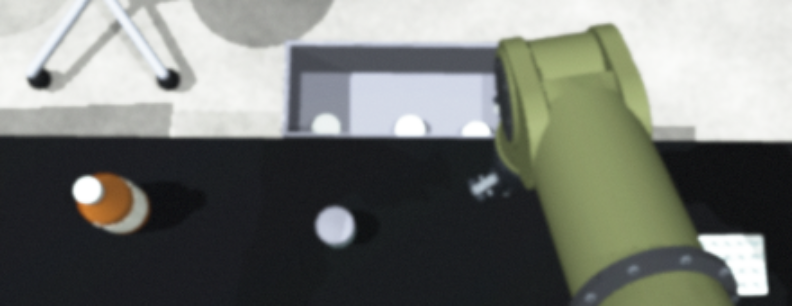

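The top view shows three caps at bin-floor height. The elbow covers the right end of the bin, so I'll move the arm aside to see cap 4.

Request:
{"api": "jog_arm", "payload": {
  "targets": "0.028 -0.015 0.025 0.015 -4;0.028 -0.015 0.025 0.015 -4;0.028 -0.015 0.025 0.015 -4;0.028 -0.015 0.025 0.015 -4;0.028 -0.015 0.025 0 -4;0.028 -0.01 0.025 0 -4;0.028 0 0.025 0 -4;0.028 0 0.025 0 -2;0.028 0 0.02 0 0;0.028 0 0 0 0"
}}

```text
time_s: 16.02
tcp_pos: [0.4443, 0.1361, 0.2451]
eef_rot: [0.0, -0.003, 1.0, 0.001]
force: [0.4, 0.8, 0.4]
width: 0.0281
```

```bash
python3 -c "
import h; h.look('e4')
import numpy as np
d=h.ctrl.snapshot('top');h.cv2.imwrite('pics/e4t.png',h.cv2.resize(d['image'][90:260,80:520,::-1],None,fx=1.8,fy=1.8))
z=d['depth'];v,u=np.mgrid[:400,:640]
P=np.einsum('ij,jab->iab',np.linalg.inv(d['intrinsics']),np.stack([u*z,v*z,z]))-d['t'].reshape(3,1,1)
W=np.einsum('ji,jab->iab',d['R'],P)
m=((W[2]>-.125)&(W[2]<-.02)&(W[0]>.643)&(W[0]<.765)&(W[1]>-.13)&(W[1]<.208)&(z>0)).astype(np.uint8)
k,l,s,c=h.cv2.connectedComponentsWithStats(m)
for i in range(1,k):
  if s[i,4]>20: w=W[:,l==i]; print(s[i],w.mean(1).round(3),w.max(1).round(3),w.min(1).round(3))
"
```

```text
scene [0.34  0.452] size [0.045 0.046] top 0.059
scene [0.528 0.422] size [0.055 0.046] top 0.059
scene [0.497 0.137] size [0.045 0.044] top 0.054
scene [ 0.449 -0.386] size [0.076 0.124] top 0.044
top [0.516 0.418] size [0.058 0.038] top 0.06
top [ 0.446 -0.384] size [0.079 0.124] top 0.042
top [0.332 0.451] size [0.055 0.045] top 0.059
16.1167 [0.4446 0.132  0.2446] 0.02797888326460809 [ 0.23022373 -1.20583523 -0.57156048]
[355 140  14  16 170] [ 0.713 -0.113 -0.112] [ 0.736 -0.094 -0.103] [ 0.693 -0.13  -0.125]
[258 154  12  10  84] [ 0.679  0.164 -0.11 ] [ 0.692  0.18  -0.103] [ 0.664  0.149 -0.117]
[301 154  15  10 116] [ 0.677  0.039 -0.111] [ 0.696  0.059 -0.105] [ 0.665  0.019 -0.124]
[338 159  15   6  72] [ 0.67  -0.064 -0.11 ] [ 0.68  -0.045 -0.105] [ 0.663 -0.085 -0.117]
```

View pics/e4t.png

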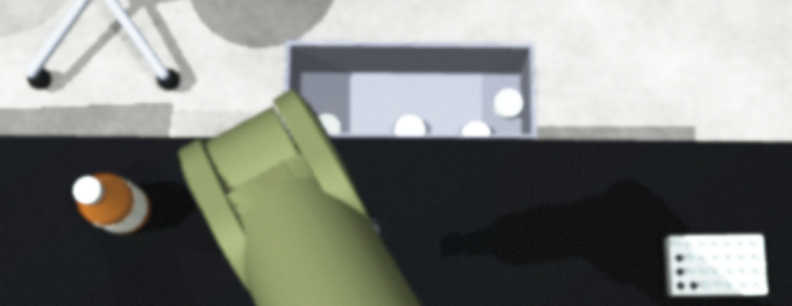

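All four caps now show in the bin, at (329,125), (409,127), (476,129) and (508,103). Their tops are at z≈−0.105, which matches lying flat on the bin floor.

```bash
python3 -c "
from station import ctrl
print(abs(ctrl.state()['qd']).max()); print(ctrl.sign_off())"
```

```text
0.020348515656011597
the job is handed in; nothing more can be done
None
```

All four caps are in the bin and I handed the job in at about 16 s of the 58 s allowed; the sign-off itself gave no verdict. I pushed each cap with the two fingertips held 28 mm apart as a cradle. The two middle caps went straight ahead, and the outer two went about 30° inwards so they cleared the bin's ends.

- **Caps:** In the last top view all four lie at floor level in the bin, about 0.1 m below the rim. Their y positions are roughly 0.17, 0.04, −0.06 and −0.11 m, and the bin's inside runs from about −0.137 to 0.215 m.
- **Cap 4:** The check just after the fourth push showed only three caps, because the arm was blocking the view. Moving the arm aside showed the fourth.
- **Jar, bottle, flask and vial block:** Each was within about 1–2 mm of where it started, which is within camera accuracy, and all were upright.
- **Arm:** It was clear of everything and nearly still at hand-in. The wrist force readings after each move and at each check stayed below about 2 N per axis.

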